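# Two painted pieces into the stripping cup

## Task

Put both painted pieces, the red round base from the palette and the purple plinth that lies flush in the foam block, into the white stripping cup, and leave the cup standing where it is. The plinth cannot be gripped where it lies: press lightly on its ends to find the one with the hollow beneath, tip it up there and take it by the end that rises. Do not knock over the paint bottles or the blue cup, and put nothing into the blue cup.

Things in the scene. Friction and masses are not known exactly. Their poses are not given: they have to be found in the camera images.
- plinth_mid (a point): Purple resin plinth, 36 (its x) x 84 (its y, long axis) x 16 mm high, 60 to 130 g; the upper 8 mm is 5 mm shorter at each end. This point is its centre, 8 mm above its underside. It starts in the foam cutout, axes along the foam's, top flush, about 3 mm gap all round. Once tipped it stays tilted about 37 degrees by itself, its raised end standing 8 to 18 mm above the foam.
- cutout (a point): Mouth centre of the plinth's cutout, 42 (x) x 91 mm (y). Under one half of the plinth the slippery foam is firm and does not give; the other half, beyond 2.5 mm past the middle, is hollow, 28 mm deep; which cannot be seen. Pressed lightly 30 mm from the middle the hollow end sinks, and from 12 mm down it stays tipped. Nearer the middle it jams after 1 to 3 mm unless the finger also moves outward.
- foam: Black block of stiff foam, fixed, 124 mm (its x, from -48 to +76) by 150 mm (its y), 52 mm high, yaw within 0.5 rad. Origin on the table under the middle of the plinth's cutout. Beside it, centred at x = +49 mm, is an empty recess 30 x 52 mm, 22 mm deep.
- disc_center (a point): Red round figure base, 34 mm in diameter, 9 mm thick, 25 g, lying flat on the white palette; this point is its centre.
- palette: Fixed flat palette, white sheet on a black tray, 170 x 130 mm, 6 mm high, no rim. Origin under its centre.
- cup: White empty stripping cup, loose, 160 g, 100 mm high, 94 mm across at its mouth, narrowing downward, wall 3 mm. Origin at the centre of its underside, z up.
- watercup: Smaller blue rinsing cup, loose, 76 mm across, 90 mm high; not to be used or upset. Origin at the centre of its underside.
- bottle0: Dark blue paint bottle with white cap, loose, 34 mm across, 78 mm high; stays standing. Origin at the centre of its underside.
- bottle1: Red paint bottle with white cap, loose, 34 mm across, 78 mm high; stays standing. Origin at the centre of its underside.
- bottle2: Teal paint bottle with white cap, loose, 34 mm across, 78 mm high; stays standing. Origin at the centre of its underside.
- bottle3: Plum paint bottle with white cap, loose, 34 mm across, 78 mm high; stays standing. Origin at the centre of its underside.

How it is judged:
By the outcome, as a careful person would: the job done as asked, in the order asked, and still so for the second after the job is handed in, with the robot touching nothing.
It also fails if it takes over 58 s, if anything falls off the work surface, if the arm or the gripper's body presses on something with over 40 N, if the wrist force passes 120 N, or if a joint passes its speed limit or range.

## Robot

A 6-joint arm with a two-finger parallel gripper is mounted at the origin on the work surface. World frame = base frame: x ahead of the robot, y to its left, z up, the work surface at z = 0. Lengths are in m, angles in rad, forces in N, time in s.
With the tool pointing down it reaches from about 0.275 to 0.775 m from the base axis. Payload 14.6 kg.
Tool frame: the origin (TCP) lies on the centre line of the jaws, within the pads' length; the fingertips stand 22 mm ahead of it and the grasp point (between the pads) lies 3 mm ahead of it; z points along the fingers, y is the line along which they close (so a half turn about z gives the same grasp; the last joint's range is limited). The gripper opens to 85 mm and grips with 20 to 120 N. Pads are 22 mm wide; open, the fingers measure 114 mm over their backs; the gripper's body (76 mm by 85 mm) begins 54 mm behind the grasp point. The pads swing forward as they close: fully open they stand 13 mm farther back than shut.
Start: joints at [-1.478, 0.263, -0.048, 1.259, 0, 1.415], TCP at [0.129, -0.509, 0.253] pointing down, gripper open.
Joint ranges: [-2.65, 2.65], [-0.89, 1.7], [-1.18, 1.37], [-2.13, 2.11], [-1.35, 1.29], [-3.14, 3.14]. Speed limits (rad/s): [1.89, 1.89, 2.57, 2.79, 3.14, 3.14].

## Interface

Orientations are given as a rotation vector (axis times angle).
In Python, from bench import arm, capture, camera_info gives the robot as it stands.
- The arm moves only by the shell command python3 -m pendant 'ROWS' [OPENING] [FORCE]. ROWS is JSON, a list of rows, each an object of numbers: "dx", "dy", "dz": the shift along the world's x, y, z each as a share of 300 mm, from -1 to 1; "rx", "ry", "rz": the turn, a rotation vector about the world's x, y, z each as a share of 90 degrees, from -1 to 1. A call has 1 to 20 rows; each row is the pose to reach, as a shift and turn from the pose commanded when the call began; what a row does not reach only later rows make up. A row lasts 1/12 s, in which the tool goes at most 41.7 mm and 7.16 degrees, less where a joint would pass 70% of its speed; a pose out of reach is approached as far as the arm can. A call with a number of a shift or a turn outside -1 to 1 is refused whole. A call with a gripper value outside its range is refused whole. OPENING is the opening, from 0 (shut) to 1 (fully open), set as the call begins (- or left out, the last holds). The fingers move at their own pace and stop on an object; FORCE is the grip in N (left out, the last holds). Time passes only in rows, so rows that repeat a pose let the fingers close. It gives the time, the measured TCP pose, the force, the opening and the grip force at its end, in the units of the state.
- arm.get_state(): the state, without advancing time (a new reading comes with each control period).
- capture(name): name is "scene" or "top"; returns the picture (480x640x3 uint8, red, green, blue); there is no depth.
- camera_info(name): a dict with "mtx" (3x3 intrinsics, pixels), "rvec" (rotation vector, rad) and "tvec" (3), from world to camera coordinates, as OpenCV has them. Camera axes: x right, y down, z forward; pixel columns grow to the right and rows downward; lengths in m; the calibration is good to about 2 mm. A picture is of the moment at which its call begins. camera_info takes no time and is no camera call.
- arm.hand_in(): hands the job in; it is judged then, once.
The state is a dict: "time": time; "joint_pos": joint angles; "joint_vel": joint speeds; "effort": joint torques, N m; "tcp_pos": TCP position; "eef_rot": TCP orientation; "force": force on the tool from outside, world axes, zero at the start; "ft_torque": the same for the moment, N m; "finger_gap": finger opening in m; "finger_force": force on a finger pad.
Only numpy, scipy, OpenCV 4.12 (cv2) and the standard library are available. Lean on these libraries where they do the work, as an engineer would, in place of code of your own. Each camera call takes 0.05 s, during which the arm holds its last target. There are 200 camera calls.

## Working session

There is one attempt and no reset: what is moved stays moved. The work goes in short steps, Python scripts to look and compute and a shell command to move; the robot and the scene stay as the last step left them, time stands still between calls to the robot, and variables do not carry over. Pictures are saved under pics/ and viewed, at most 12 in all, crops included, and the job is handed in when it is done.

```bash
mkdir -p pics; ls; python3 - <<'E'
from bench import arm, capture, camera_info
import cv2,numpy as np
for n in("scene","top"):
    cv2.imwrite(f"pics/{n}0.png",capture(n)[:,:,::-1]); c=camera_info(n)
    R=cv2.Rodrigues(np.array(c["rvec"],float))[0]; print(n,np.round(c["mtx"],1).tolist(),(-R.T@np.array(c["tvec"]).ravel()).round(3),R.round(2).tolist())
print(arm.get_state())
E
```

```text
pics
scene [[511.2, 0.0, 321.9], [0.0, 511.2, 233.4], [0.0, 0.0, 1.0]] [1.007 0.019 0.727] [[-0.02, 1.0, 0.0], [0.86, 0.01, -0.5], [-0.5, -0.01, -0.86]]
top [[501.7, 0.0, 315.8], [0.0, 501.7, 240.3], [0.0, 0.0, 1.0]] [0.436 0.022 0.772] [[-0.17, -0.98, -0.01], [-0.96, 0.17, -0.23], [0.22, -0.03, -0.97]]
{'time': 0.1, 'joint_pos': array([-1.47833112e+00,  2.63479323e-01, -4.88460130e-02,  1.25939037e+00,
        8.81829234e-06,  1.41551792e+00]), 'joint_vel': array([ 0.00038511, -0.00076602,  0.00047894, -0.00312183,  0.00124339,
       -0.00208291]), 'effort': array([ 3.80038327e-03, -6.38574672e+01,  3.85069299e+01,  9.73421498e-03,
       -1.89190332e-04,  4.29748269e-06]), 'tcp_pos': array([ 0.12872758, -0.5087573 ,  0.25288106]), 'eef_rot': array([-3.11660919e+00, -3.88046801e-01, -5.91763829e-05]), 'force': array([ 0.44032555, -0.29289129,  0.10061111]), 'ft_torque': array([-0.01092055, -0.00773367, -0.00085594]), 'finger_force': 0.0, 'finger_gap': 0.08540595519458295}
```

View pics/scene0.png

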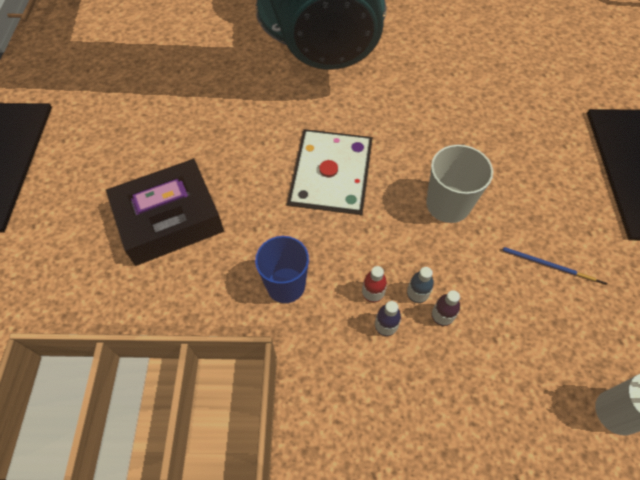

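View pics/top0.png

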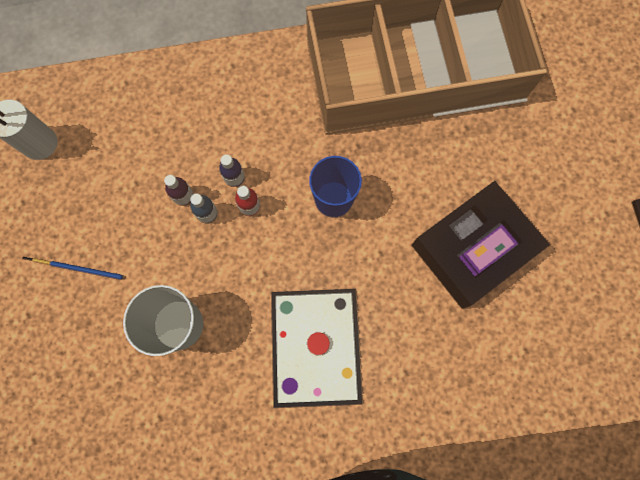

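Scene view: foam at (165,210), disc (329,169), white cup (455,180) and blue cup (285,268). Top view: foam at (482,245), plinth (488,249) with its recess at (466,224), disc (319,344), white cup mouth (160,320), blue cup (335,185).

```bash
cat > h.py <<'E'
from bench import arm, capture, camera_info
import cv2,numpy as np
def ray(n,uv,z):
    c=camera_info(n);R=cv2.Rodrigues(np.array(c["rvec"],float))[0];t=np.array(c["tvec"],float).ravel()
    o=-R.T@t;d=(R.T@np.linalg.inv(c["mtx"])@np.c_[np.atleast_2d(uv),np.ones(len(np.atleast_2d(uv)))].T).T
    return o+d*((z-o[2])/d[:,2])[:,None]
def hsv(im): return cv2.cvtColor(im,cv2.COLOR_RGB2HSV)
def blob(m,roi):
    k=np.zeros(m.shape,np.uint8);x0,y0,x1,y1=roi;k[y0:y1,x0:x1]=m[y0:y1,x0:x1]
    return max(cv2.findContours(k,cv2.RETR_EXTERNAL,cv2.CHAIN_APPROX_NONE)[0],key=cv2.contourArea)[:,0,:].astype(float)
def rect(p): # centre,size,long axis angle
    r=cv2.minAreaRect(p[:,:2].astype(np.float32)*1000);b=cv2.boxPoints(r);e=[b[1]-b[0],b[2]-b[1]];e=max(e,key=np.linalg.norm)
    return np.round(r[0],1),np.round(r[1],1),round(float(np.arctan2(e[1],e[0])),3)
E
python3 - <<'E'
from h import *
rois={"top":dict(pl=(440,215,535,285),d=(300,325,340,362),foam=(400,170,560,315),cup=(115,275,205,365),wc=(300,145,370,222)),
"scene":dict(pl=(120,170,200,220),d=(315,155,345,182),foam=(100,155,230,265),cup=(425,145,495,225),wc=(250,232,315,305))}
for n in rois:
    im=capture(n);h=hsv(im);H,S,V=[h[...,i].astype(int) for i in range(3)];r=rois[n]
    p=blob(((H>125)&(H<172)&(S>60)&(V>60)).astype(np.uint8),r["pl"]);print(n,"plinth",rect(ray(n,p,.052)))
    p=blob((((H<6)|(H>173))&(S>130)).astype(np.uint8),r["d"]);w=ray(n,p,.015);print("disc",rect(w), cv2.minEnclosingCircle(w[:,:2].astype(np.float32)*1000))
    fm=((V<60)|((H>125)&(H<172)&(V>60)&(S>60))).astype(np.uint8)
    p=blob(fm,r["foam"]);print("foam",rect(ray(n,p,.052)))
    p=blob((((S<70)&(V>70))).astype(np.uint8),r["cup"]);w=ray(n,p,.1);print("cup",w[:,:2].min(0).round(3),w[:,:2].max(0).round(3))
    p=blob(((H>105)&(H<125)&(S>110)).astype(np.uint8),r["wc"]);w=ray(n,p,.09);print("wc",w[:,:2].min(0).round(3),w[:,:2].max(0).round(3))
ps=dict(b0=(227,160),b1=(243,192),b2=(197,200),b3=(171,181),recess=(466,224))
print({k:ray("top",v,.078 if k[0]=='b' else .052)[0,:2].round(3) for k,v in ps.items()})
E
```

```text
top plinth (array([ 543.1, -248.2]), array([37.6, 84.5]), -1.117)
disc (array([455.4,  20.1]), array([31.1, 30.4]), 1.395) ((456.1161193847656, 20.548282623291016), 16.13703727722168)
foam (array([ 554.6, -237.8]), array([122.2, 162.8]), -1.114)
cup [0.475 0.167] [0.568 0.272]
wc [ 0.639 -0.08 ] [ 0.713 -0.007]
scene plinth (array([ 546.4, -248.7]), array([42.1, 84.8]), -1.121)
disc (array([458.2,  21.6]), array([32.7, 28. ]), 0.016) ((458.66522216796875, 22.591445922851562), 16.880298614501953)
foam (array([ 573.8, -236.1]), array([151.5, 146.2]), 0.455)
cup [0.476 0.167] [0.618 0.273]
wc [ 0.642 -0.078] [ 0.715 -0.007]
{'b0': array([0.739, 0.107]), 'b1': array([0.686, 0.09 ]), 'b2': array([0.685, 0.158]), 'b3': array([0.721, 0.192]), 'recess': array([ 0.587, -0.226])}
```

```bash
R='{"dx":1,"dy":1,"rz":1}'
python3 -m pendant '[{"dx":1,"dy":1,"rz":1},{"dx":1,"dy":1,"rz":1},{"dx":1,"dy":1,"rz":1},{"dx":1,"dy":1,"rz":1},{"dx":1,"dy":1,"rz":1},{"dx":1,"dy":1,"rz":1},{"dx":1,"dy":1,"rz":1},{"dx":1,"dy":1,"rz":1},{"dx":1,"dy":1,"rz":1},{"dx":1,"dy":1,"rz":1},{"dx":1,"dy":1,"rz":1},{"dx":1,"dy":1,"rz":1},{"dx":1,"dy":1,"rz":1},{"dx":1,"dy":1,"rz":1}]' 0.58 30
python3 -c "
from h import *
print(ray('top',(160.5,320.5),.1))"
```

```text
[[0.51950215 0.2219436  0.1       ]]validation failed for argument at $[0]...
```

```bash
python3 -m pendant '[{"dx":1,"dy":1,"dz":0,"rx":0,"ry":0,"rz":1}]' 0.58 30; python3 -m pendant --help | head -20
```

```text
time: 0.28
tcp_pos: [0.1558, -0.4827, 0.2525]
eef_rot: [3.088, 0.573, -0.002]
force: [1.2, 0.2, -1.4]
finger_gap: 0.0753
finger_force: 0.0invalid input: not JSON, or not a number
```

```bash
python3 -m pendant '[{"dx":0.9,"dy":1,"dz":0,"rx":0,"ry":0,"rz":0.92},{"dx":0.9,"dy":1,"dz":0,"rx":0,"ry":0,"rz":0.92},{"dx":0.9,"dy":1,"dz":0,"rx":0,"ry":0,"rz":0.92},{"dx":0.9,"dy":1,"dz":0,"rx":0,"ry":0,"rz":0.92},{"dx":0.9,"dy":1,"dz":0,"rx":0,"ry":0,"rz":0.92},{"dx":0.9,"dy":1,"dz":0,"rx":0,"ry":0,"rz":0.92},{"dx":0.9,"dy":1,"dz":0,"rx":0,"ry":0,"rz":0.92},{"dx":0.9,"dy":1,"dz":0,"rx":0,"ry":0,"rz":0.92},{"dx":0.9,"dy":1,"dz":0,"rx":0,"ry":0,"rz":0.92},{"dx":0.9,"dy":1,"dz":0,"rx":0,"ry":0,"rz":0.92},{"dx":0.9,"dy":1,"dz":0,"rx":0,"ry":0,"rz":0.92},{"dx":0.9,"dy":1,"dz":0,"rx":0,"ry":0,"rz":0.92},{"dx":0.9,"dy":1,"dz":0,"rx":0,"ry":0,"rz":0.92}]' 0.58 30
```

```text
time: 1.37
tcp_pos: [0.4285, -0.1789, 0.2531]
eef_rot: [-1.925, -2.483, 0.0]
force: [-0.3, -0.8, 0.4]
finger_gap: 0.0496
finger_force: 0.0
```

```bash
python3 -m pendant '[{"dx":0.095,"dy":0.667,"dz":0,"rx":0,"ry":0,"rz":0},{"dx":0.095,"dy":0.667,"dz":0,"rx":0,"ry":0,"rz":0},{"dx":0.095,"dy":0.667,"dz":0,"rx":0,"ry":0,"rz":0},{"dx":0.095,"dy":0.667,"dz":-0.1,"rx":0,"ry":0,"rz":0},{"dx":0.095,"dy":0.667,"dz":-0.2,"rx":0,"ry":0,"rz":0},{"dx":0.095,"dy":0.667,"dz":-0.3,"rx":0,"ry":0,"rz":0},{"dx":0.095,"dy":0.667,"dz":-0.42,"rx":0,"ry":0,"rz":0},{"dx":0.095,"dy":0.667,"dz":-0.54,"rx":0,"ry":0,"rz":0},{"dx":0.095,"dy":0.667,"dz":-0.64,"rx":0,"ry":0,"rz":0},{"dx":0.095,"dy":0.667,"dz":-0.68,"rx":0,"ry":0,"rz":0},{"dx":0.095,"dy":0.667,"dz":-0.69,"rx":0,"ry":0,"rz":0},{"dx":0.095,"dy":0.667,"dz":-0.69,"rx":0,"ry":0,"rz":0}]'
python3 -c "
from h import *
a=capture('scene')[90:260,240:430];b=capture('top')[270:420,220:410]
a=cv2.resize(a,(380,340),interpolation=2);b=cv2.resize(b,(380,300),interpolation=2)
cv2.imwrite('pics/d1.png',np.hstack([a[:300],b])[:,:,::-1])"
```

```text
time: 2.37
tcp_pos: [0.4563, 0.0204, 0.0459]
eef_rot: [-1.933, -2.475, 0.001]
force: [-0.2, -0.5, 0.5]
finger_gap: 0.0498
finger_force: 0.0
```

View pics/d1.png

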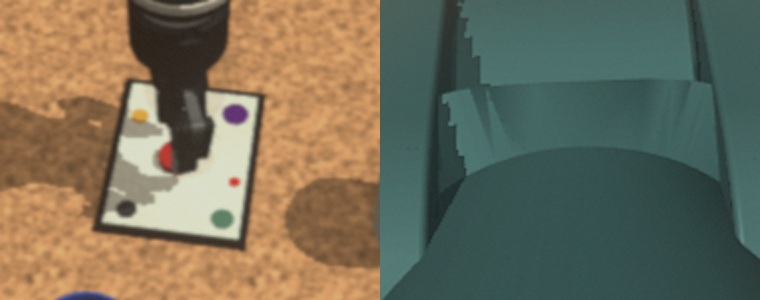

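The scene crop shows the near finger in front of the disc, which is still visible at its left. The arm blocks the top view. Now lowering gently.

```bash
python3 -m pendant '[{"dx":0,"dy":0,"dz":-0.02,"rx":0,"ry":0,"rz":0},{"dx":0,"dy":0,"dz":-0.04,"rx":0,"ry":0,"rz":0},{"dx":0,"dy":0,"dz":-0.05,"rx":0,"ry":0,"rz":0},{"dx":0,"dy":0,"dz":-0.056,"rx":0,"ry":0,"rz":0},{"dx":0,"dy":0,"dz":-0.056,"rx":0,"ry":0,"rz":0}]'
python3 -m pendant '[{"dx":0,"dy":0,"dz":0,"rx":0,"ry":0,"rz":0},{"dx":0,"dy":0,"dz":0,"rx":0,"ry":0,"rz":0},{"dx":0,"dy":0,"dz":0,"rx":0,"ry":0,"rz":0},{"dx":0,"dy":0,"dz":0,"rx":0,"ry":0,"rz":0},{"dx":0,"dy":0,"dz":0,"rx":0,"ry":0,"rz":0},{"dx":0,"dy":0,"dz":0,"rx":0,"ry":0,"rz":0}]' 0.2 30
```

```text
time: 2.88
tcp_pos: [0.4565, 0.0206, 0.0292]
eef_rot: [-1.93, -2.478, 0.0]
force: [-0.2, 0.3, 1.0]
finger_gap: 0.0495
finger_force: 0.0
time: 3.38
tcp_pos: [0.4568, 0.0206, 0.0298]
eef_rot: [1.931, 2.478, 0.0]
force: [-2.2, 1.1, 6.5]
finger_gap: 0.032
finger_force: 29.5
```

```bash
python3 -m pendant '[{"dx":0,"dy":0,"dz":0.04,"rx":0,"ry":0,"rz":0},{"dx":0,"dy":0,"dz":0.1,"rx":0,"ry":0,"rz":0},{"dx":0,"dy":0,"dz":0.2,"rx":0,"ry":0,"rz":0},{"dx":0,"dy":0,"dz":0.32,"rx":0,"ry":0,"rz":0},{"dx":0,"dy":0,"dz":0.42,"rx":0,"ry":0,"rz":0},{"dx":0.04,"dy":0.13,"dz":0.46,"rx":0,"ry":0,"rz":0},{"dx":0.08,"dy":0.25,"dz":0.46,"rx":0,"ry":0,"rz":0},{"dx":0.12,"dy":0.37,"dz":0.46,"rx":0,"ry":0,"rz":0},{"dx":0.16,"dy":0.49,"dz":0.46,"rx":0,"ry":0,"rz":0},{"dx":0.19,"dy":0.6,"dz":0.46,"rx":0,"ry":0,"rz":0},{"dx":0.21,"dy":0.65,"dz":0.46,"rx":0,"ry":0,"rz":0},{"dx":0.21,"dy":0.672,"dz":0.44,"rx":0,"ry":0,"rz":0},{"dx":0.21,"dy":0.672,"dz":0.4,"rx":0,"ry":0,"rz":0},{"dx":0.21,"dy":0.672,"dz":0.4,"rx":0,"ry":0,"rz":0}]'
python3 -c "
from h import *
a=capture('scene')[60:260,380:560];b=capture('top')[230:410,70:260]
a=cv2.resize(a,(360,400),interpolation=2);b=cv2.resize(b,(420,400),interpolation=2)
cv2.imwrite('pics/d2.png',np.hstack([a,b])[:,:,::-1])"
```

```text
time: 4.55
tcp_pos: [0.5186, 0.2219, 0.1474]
eef_rot: [-1.929, -2.478, 0.004]
force: [-1.0, 0.1, -0.5]
finger_gap: 0.0321
finger_force: 29.9
```

View pics/d2.png

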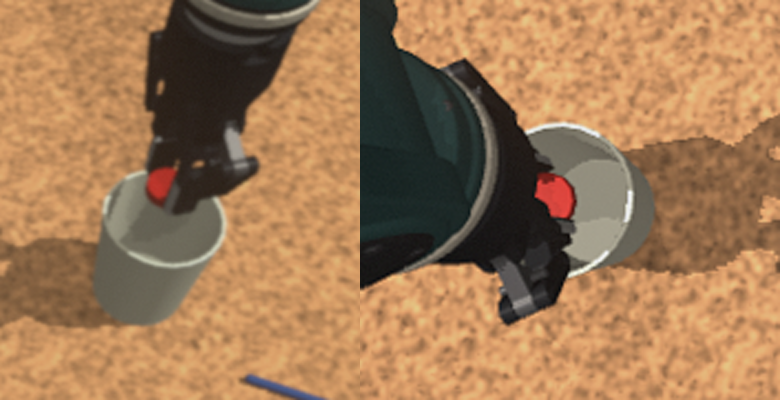

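The disc is held at the tips over the cup's mouth (at (160,185) in the left crop and (555,195) in the right). Lowering a little and releasing.

```bash
python3 -m pendant '[{"dx":0,"dy":0,"dz":-0.03,"rx":0,"ry":0,"rz":0},{"dx":0,"dy":0,"dz":-0.07,"rx":0,"ry":0,"rz":0},{"dx":0,"dy":0,"dz":-0.1,"rx":0,"ry":0,"rz":0},{"dx":0,"dy":0,"dz":-0.1,"rx":0,"ry":0,"rz":0}]'
python3 -m pendant '[{"dx":0,"dy":0,"dz":0,"rx":0,"ry":0,"rz":0},{"dx":0,"dy":0,"dz":0,"rx":0,"ry":0,"rz":0},{"dx":0,"dy":0,"dz":0,"rx":0,"ry":0,"rz":0},{"dx":0,"dy":0,"dz":0,"rx":0,"ry":0,"rz":0},{"dx":0,"dy":0,"dz":0.1,"rx":0,"ry":0,"rz":0},{"dx":0,"dy":0,"dz":0.2,"rx":0,"ry":0,"rz":0},{"dx":0,"dy":0,"dz":0.3,"rx":0,"ry":0,"rz":0},{"dx":0,"dy":0,"dz":0.3,"rx":0,"ry":0,"rz":0}]' 0.53
```

```text
time: 4.98
tcp_pos: [0.5189, 0.2215, 0.1179]
eef_rot: [-1.931, -2.477, 0.003]
force: [0.5, -0.1, -0.8]
finger_gap: 0.032
finger_force: 29.9
time: 5.65
tcp_pos: [0.5215, 0.2227, 0.215]
eef_rot: [1.928, 2.475, 0.009]
force: [1.0, 0.5, 0.1]
finger_gap: 0.0448
finger_force: 0.0
```

```bash
python3 -m pendant '[{"dx":0,"dy":-0.13,"dz":0,"rx":0,"ry":0,"rz":0.128},{"dx":0,"dy":-0.27,"dz":0,"rx":0,"ry":0,"rz":0.128},{"dx":0,"dy":-0.4,"dz":0,"rx":0,"ry":0,"rz":0.128},{"dx":0.01,"dy":-0.53,"dz":0,"rx":0,"ry":0,"rz":0.128},{"dx":0.02,"dy":-0.66,"dz":0,"rx":0,"ry":0,"rz":0.128},{"dx":0.03,"dy":-0.8,"dz":0,"rx":0,"ry":0,"rz":0.128},{"dx":0.04,"dy":-0.93,"dz":0,"rx":0,"ry":0,"rz":0.128},{"dx":0.04,"dy":-1,"dz":0,"rx":0,"ry":0,"rz":0.128},{"dx":0.04,"dy":-1,"dz":0,"rx":0,"ry":0,"rz":0.128}]' 0 30
python3 - <<'E'
from h import *
im=capture("top");h=hsv(im)[270:370,110:210].astype(int)
m=(((h[...,0]<6)|(h[...,0]>173))&(h[...,1]>120));y,x=np.nonzero(m);print(m.sum(),x.mean()+110,y.mean()+270)
s=arm.get_state();print(s["tcp_pos"],s["finger_gap"]);t=np.array([.5308,-.221,.09])-s["tcp_pos"];print(t/.3)
E
```

```text
time: 6.4
tcp_pos: [0.532, -0.0817, 0.2095]
eef_rot: [1.677, 2.655, -0.001]
force: [-0.3, 0.3, 0.4]
finger_gap: 0.0
finger_force: 0.0
387 178.687338501292 325.5581395348837
[ 0.53180569 -0.07975834  0.20949472] 9.243805619895006e-05
[-0.0033523  -0.47080553 -0.39831574]
```

The red base is in the cup (387 red pixels inside it at (179,326)). Approaching the +y end of the plinth.

```bash
python3 -m pendant '[{"dx":-0.003,"dy":-0.13,"dz":0,"rx":0,"ry":0,"rz":0.006},{"dx":-0.003,"dy":-0.26,"dz":-0.05,"rx":0,"ry":0,"rz":0.006},{"dx":-0.003,"dy":-0.4,"dz":-0.12,"rx":0,"ry":0,"rz":0.006},{"dx":-0.003,"dy":-0.47,"dz":-0.22,"rx":0,"ry":0,"rz":0.006},{"dx":-0.003,"dy":-0.47,"dz":-0.32,"rx":0,"ry":0,"rz":0.006},{"dx":-0.003,"dy":-0.47,"dz":-0.39,"rx":0,"ry":0,"rz":0.006},{"dx":-0.003,"dy":-0.47,"dz":-0.41,"rx":0,"ry":0,"rz":0.006},{"dx":-0.003,"dy":-0.47,"dz":-0.41,"rx":0,"ry":0,"rz":0.006}]'
python3 -m pendant '[{"dx":0,"dy":0,"dz":-0.01,"rx":0,"ry":0,"rz":0},{"dx":0,"dy":0,"dz":-0.02,"rx":0,"ry":0,"rz":0},{"dx":0,"dy":0,"dz":-0.03,"rx":0,"ry":0,"rz":0},{"dx":0,"dy":0,"dz":-0.035,"rx":0,"ry":0,"rz":0},{"dx":0,"dy":0,"dz":-0.04,"rx":0,"ry":0,"rz":0},{"dx":0,"dy":0,"dz":-0.04,"rx":0,"ry":0,"rz":0}]'
```

```text
time: 7.12
tcp_pos: [0.5303, -0.2176, 0.0855]
eef_rot: [-1.657, -2.666, -0.0]
force: [0.0, 0.4, 0.1]
finger_gap: 0.0002
finger_force: 0.0
time: 7.62
tcp_pos: [0.5309, -0.2188, 0.0745]
eef_rot: [1.66, 2.667, 0.0]
force: [0.6, -0.6, -0.6]
finger_gap: -0.0
finger_force: 0.0
```

```bash
python3 -m pendant '[{"dx":0,"dy":0,"dz":-0.004,"rx":0,"ry":0,"rz":0},{"dx":0,"dy":0,"dz":-0.008,"rx":0,"ry":0,"rz":0},{"dx":0,"dy":0,"dz":-0.01,"rx":0,"ry":0,"rz":0},{"dx":0,"dy":0,"dz":-0.01,"rx":0,"ry":0,"rz":0}]'
```

```text
time: 7.95
tcp_pos: [0.5308, -0.2189, 0.0714]
eef_rot: [1.66, 2.667, -0.0]
force: [-0.1, -0.4, 0.4]
finger_gap: -0.0001
finger_force: 0.1
```

```bash
python3 -m pendant '[{"dx":0,"dy":0,"dz":-0.004,"rx":0,"ry":0,"rz":0},{"dx":0,"dy":0,"dz":-0.008,"rx":0,"ry":0,"rz":0},{"dx":0,"dy":0,"dz":-0.01,"rx":0,"ry":0,"rz":0},{"dx":0,"dy":0,"dz":-0.01,"rx":0,"ry":0,"rz":0}]'; python3 -c "
from h import *
a=capture('scene')[110:270,80:260];b=capture('top')[170:330,400:580]
cv2.imwrite('pics/p1.png',cv2.resize(np.hstack([a,b]),(792,352),interpolation=2)[:,:,::-1])"
```

```text
time: 8.28
tcp_pos: [0.531, -0.2191, 0.0684]
eef_rot: [1.66, 2.667, -0.0]
force: [2.0, -2.1, -0.4]
finger_gap: -0.0
finger_force: 1.5
```

View pics/p1.png

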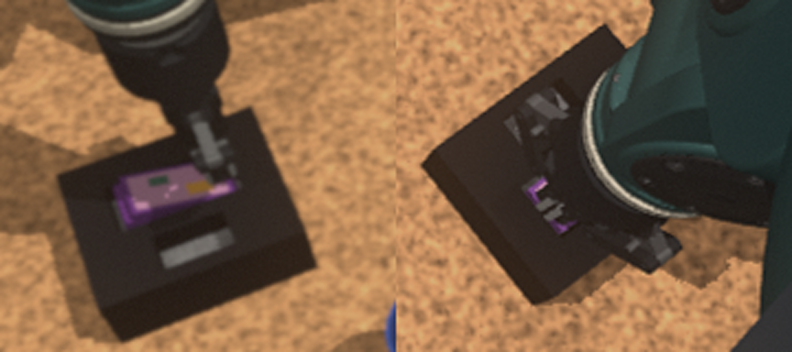

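The left crop shows the far end of the plinth, at (120,190), already lifting, so the hollow is under the +y end. Pressing further down.

```bash
python3 -m pendant '[{"dx":0,"dy":0,"dz":-0.006,"rx":0,"ry":0,"rz":0},{"dx":0,"dy":0,"dz":-0.012,"rx":0,"ry":0,"rz":0},{"dx":0,"dy":0,"dz":-0.018,"rx":0,"ry":0,"rz":0},{"dx":0,"dy":0,"dz":-0.024,"rx":0,"ry":0,"rz":0},{"dx":0,"dy":0,"dz":-0.024,"rx":0,"ry":0,"rz":0}]'
```

```text
time: 8.8
tcp_pos: [0.531, -0.2191, 0.061]
eef_rot: [1.66, 2.667, -0.0]
force: [3.9, -6.5, -2.7]
finger_gap: 0.0003
finger_force: 3.3
```

```bash
python3 -m pendant '[{"dx":0.003,"dy":-0.006,"dz":0,"rx":0,"ry":0,"rz":0},{"dx":0.003,"dy":-0.006,"dz":-0.006,"rx":0,"ry":0,"rz":0},{"dx":0.003,"dy":-0.006,"dz":-0.012,"rx":0,"ry":0,"rz":0},{"dx":0.003,"dy":-0.006,"dz":-0.018,"rx":0,"ry":0,"rz":0},{"dx":0.003,"dy":-0.006,"dz":-0.022,"rx":0,"ry":0,"rz":0},{"dx":0.003,"dy":-0.006,"dz":-0.022,"rx":0,"ry":0,"rz":0}]'
```

```text
time: 9.3
tcp_pos: [0.532, -0.2204, 0.0589]
eef_rot: [1.657, 2.665, 0.0]
force: [-19.3, 12.5, 74.0]
finger_gap: -0.0001
finger_force: 35.4
```

```bash
python3 -m pendant '[{"dx":0,"dy":0,"dz":0.03,"rx":0,"ry":0,"rz":0},{"dx":0,"dy":0,"dz":0.08,"rx":0,"ry":0,"rz":0},{"dx":0,"dy":0,"dz":0.2,"rx":0,"ry":0,"rz":0},{"dx":0,"dy":0,"dz":0.33,"rx":0,"ry":0,"rz":0},{"dx":0,"dy":0.12,"dz":0.4,"rx":0,"ry":0,"rz":0},{"dx":0,"dy":0.25,"dz":0.4,"rx":0,"ry":0,"rz":0},{"dx":0,"dy":0.35,"dz":0.4,"rx":0,"ry":0,"rz":0},{"dx":0,"dy":0.35,"dz":0.4,"rx":0,"ry":0,"rz":0}]'; python3 -c "
from h import *
a=capture('scene')[140:270,90:240];b=capture('top')[170:300,410:560]
cv2.imwrite('pics/s2.png',a[:,:,::-1]);cv2.imwrite('pics/t2.png',b[:,:,::-1])
cv2.imwrite('pics/p2.png',cv2.resize(np.hstack([a,b]),(798,346),interpolation=2)[:,:,::-1])"
```

```text
time: 9.97
tcp_pos: [0.5308, -0.111, 0.1749]
eef_rot: [-1.654, -2.669, -0.002]
force: [1.3, -0.4, 0.2]
finger_gap: 0.0002
finger_force: 0.0
```

View pics/p2.png

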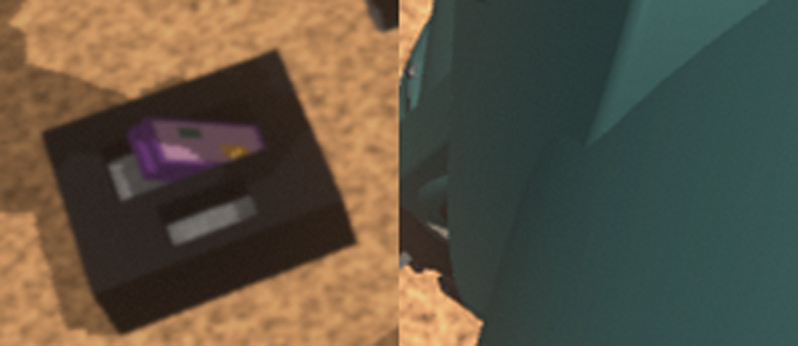

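The left crop shows the plinth tipped, with its raised end at (140,150) and the sunk end at (262,140). The arm hides the top view, so I'll clear it and measure the raised end.

```bash
python3 -m pendant '[{"dx":0,"dy":0.13,"dz":0.05,"rx":0,"ry":0,"rz":0},{"dx":0,"dy":0.26,"dz":0.05,"rx":0,"ry":0,"rz":0},{"dx":0,"dy":0.35,"dz":0.05,"rx":0,"ry":0,"rz":0},{"dx":0,"dy":0.35,"dz":0.05,"rx":0,"ry":0,"rz":0}]' 0.65; python3 - <<'E'
from h import *
a=capture('scene')[150:260,100:230];b=capture('top')[170:300,410:560]
cv2.imwrite('pics/p3.png',np.hstack([cv2.resize(a,(390,330),interpolation=2),cv2.resize(b[:110],(400,330),interpolation=2)])[:,:,::-1])
for n,roi in(("scene",(120,170,200,220)),("top",(440,205,540,285))):
    h=hsv(capture(n)).astype(int);H,S,V=h[...,0],h[...,1],h[...,2]
    p=blob(((H>125)&(H<172)&(S>60)&(V>50)).astype(np.uint8),roi)
    q=cv2.approxPolyDP(p.astype(np.float32)[:,None],2,True)[:,0]
    for z in(.052,.06,.068):
        w=ray(n,q,z)[:,:2]-[.544,-.248];c,s=np.cos(.454),np.sin(.454)
        f=np.c_[w@[c,s],w@[-s,c]]*1000
        print(n,z,[(int(u),int(v),round(x),round(y)) for (u,v),(x,y) in zip(q,f)])
E
```

```text
time: 10.4
tcp_pos: [0.5313, -0.0077, 0.1895]
eef_rot: [-1.656, -2.668, -0.001]
force: [0.4, -0.6, 0.7]
finger_gap: 0.0481
finger_force: 0.0
scene 0.052 [(138, 189, -24, -28), (145, 207, 15, -27), (156, 207, 22, -12), (173, 201, 22, 16), (170, 195, 9, 15), (173, 192, 6, 21), (189, 195, 22, 42), (187, 188, 8, 44), (144, 184, -30, -17)]
scene 0.06 [(138, 189, -17, -28), (145, 207, 21, -27), (156, 207, 28, -11), (173, 201, 28, 16), (170, 195, 15, 15), (173, 192, 12, 21), (189, 195, 28, 42), (187, 188, 14, 44), (144, 184, -23, -16)]
scene 0.068 [(138, 189, -11, -27), (145, 207, 27, -26), (156, 207, 34, -11), (173, 201, 34, 16), (170, 195, 22, 15), (173, 192, 18, 21), (189, 195, 34, 42), (187, 188, 20, 43), (144, 184, -16, -16)]Traceback (most recent call last):
  File "<stdin>", line 6, in <module>
  File "h.py", line 10, in blob
    return max(cv2.findContours(k,cv2.RETR_EXTERNAL,cv2.CHAIN_APPROX_NONE)[0],key=cv2.contourArea)[:,0,:].astype(float)
           ~~~^^^^^^^^^^^^^^^^^^^^^^^^^^^^^^^^^^^^^^^^^^^^^^^^^^^^^^^^^^^^^^^^^^^^^^^^^^^^^^^^^^^^
ValueError: max() iterable argument is empty
```

View pics/p3.png

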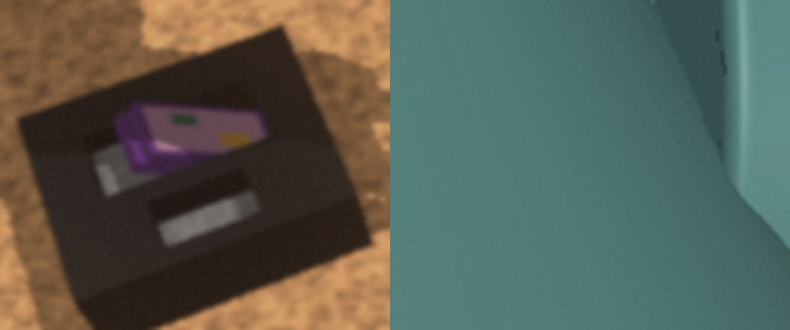

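Left crop: the raised end's lower edge runs from (115,120) to (135,172), about 28 mm from the cutout middle on the -y side, with the top edge about 17 mm out. I'll grip at foam (0, -18 mm).

```bash
python3 -m pendant '[{"dx":0.02,"dy":-0.13,"dz":0,"rx":0,"ry":0,"rz":0},{"dx":0.03,"dy":-0.26,"dz":0,"rx":0,"ry":0,"rz":0},{"dx":0.04,"dy":-0.39,"dz":0,"rx":0,"ry":0,"rz":0},{"dx":0.05,"dy":-0.52,"dz":0,"rx":0,"ry":0,"rz":0},{"dx":0.06,"dy":-0.65,"dz":0,"rx":0,"ry":0,"rz":0},{"dx":0.069,"dy":-0.77,"dz":0,"rx":0,"ry":0,"rz":0},{"dx":0.069,"dy":-0.855,"dz":-0.05,"rx":0,"ry":0,"rz":0},{"dx":0.069,"dy":-0.855,"dz":-0.15,"rx":0,"ry":0,"rz":0},{"dx":0.069,"dy":-0.855,"dz":-0.25,"rx":0,"ry":0,"rz":0},{"dx":0.069,"dy":-0.855,"dz":-0.3,"rx":0,"ry":0,"rz":0},{"dx":0.069,"dy":-0.855,"dz":-0.3,"rx":0,"ry":0,"rz":0}]' 0.65
python3 -c "
from h import *
a=capture('scene')[120:250,80:240]
cv2.imwrite('pics/p4.png',cv2.resize(a,(640,520),interpolation=2)[:,:,::-1])"
```

```text
time: 11.52
tcp_pos: [0.5501, -0.2678, 0.0961]
eef_rot: [-1.66, -2.661, -0.0]
force: [-1.3, 1.4, -0.5]
finger_gap: 0.0557
finger_force: 0.0
```

View pics/p4.png

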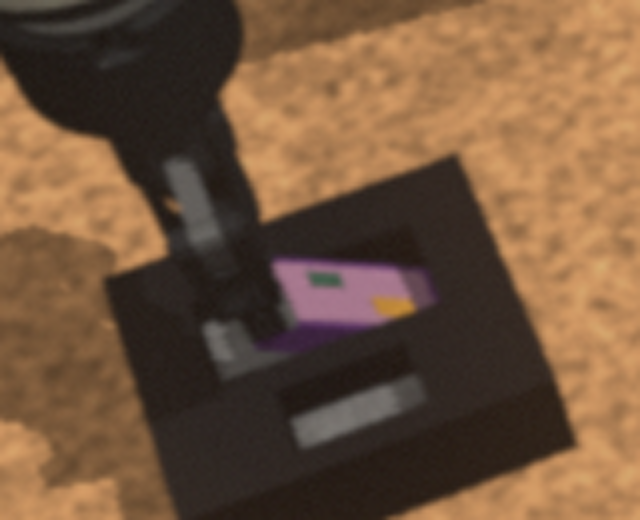

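The near finger stands over the plinth's raised end at (255,300), straddling it. Lowering and closing.

```bash
python3 -m pendant '[{"dx":0.006,"dy":0.01,"dz":-0.02,"rx":0,"ry":0,"rz":0},{"dx":0.006,"dy":0.01,"dz":-0.04,"rx":0,"ry":0,"rz":0},{"dx":0.006,"dy":0.01,"dz":-0.055,"rx":0,"ry":0,"rz":0},{"dx":0.006,"dy":0.01,"dz":-0.062,"rx":0,"ry":0,"rz":0},{"dx":0.006,"dy":0.01,"dz":-0.062,"rx":0,"ry":0,"rz":0}]'
python3 -m pendant '[{"dx":0,"dy":0,"dz":0,"rx":0,"ry":0,"rz":0},{"dx":0,"dy":0,"dz":0,"rx":0,"ry":0,"rz":0},{"dx":0,"dy":0,"dz":0,"rx":0,"ry":0,"rz":0},{"dx":0,"dy":0,"dz":0,"rx":0,"ry":0,"rz":0},{"dx":0,"dy":0,"dz":0,"rx":0,"ry":0,"rz":0},{"dx":0,"dy":0,"dz":0,"rx":0,"ry":0,"rz":0},{"dx":0,"dy":0,"dz":0,"rx":0,"ry":0,"rz":0}]' 0.25 60
```

```text
time: 11.98
tcp_pos: [0.5542, -0.264, 0.0809]
eef_rot: [-1.659, -2.667, -0.0]
force: [-0.1, 0.3, -0.5]
finger_gap: 0.0553
finger_force: 0.0
time: 12.57
tcp_pos: [0.5545, -0.2643, 0.0814]
eef_rot: [1.659, 2.667, 0.0]
force: [-0.1, 0.3, 5.8]
finger_gap: 0.0335
finger_force: 59.6
```

```bash
python3 -m pendant '[{"dx":0,"dy":0,"dz":0,"rx":0,"ry":0,"rz":0},{"dx":0,"dy":0,"dz":0.015,"rx":0,"ry":0,"rz":0},{"dx":0,"dy":0,"dz":0.04,"rx":0,"ry":0,"rz":0},{"dx":0,"dy":0,"dz":0.07,"rx":0,"ry":0,"rz":0},{"dx":0,"dy":0,"dz":0.11,"rx":0,"ry":0,"rz":0},{"dx":0,"dy":0,"dz":0.16,"rx":0,"ry":0,"rz":0},{"dx":0,"dy":0,"dz":0.22,"rx":0,"ry":0,"rz":0},{"dx":0,"dy":0,"dz":0.29,"rx":0,"ry":0,"rz":0},{"dx":0,"dy":0,"dz":0.36,"rx":0,"ry":0,"rz":0},{"dx":0,"dy":0,"dz":0.42,"rx":0,"ry":0,"rz":0},{"dx":0,"dy":0,"dz":0.45,"rx":0,"ry":0,"rz":0},{"dx":0,"dy":0,"dz":0.45,"rx":0,"ry":0,"rz":0}]' 0.25 80
python3 -c "
from h import *
a=capture('scene')[60:240,60:240];b=capture('top')[150:330,400:580]
cv2.imwrite('pics/p5.png',cv2.resize(np.hstack([a,b]),(800,400),interpolation=2)[:,:,::-1])"
```

```text
time: 13.57
tcp_pos: [0.5548, -0.2645, 0.2183]
eef_rot: [1.658, 2.665, -0.0]
force: [-0.2, 0.2, -1.7]
finger_gap: 0.0322
finger_force: 79.5
```

View pics/p5.png

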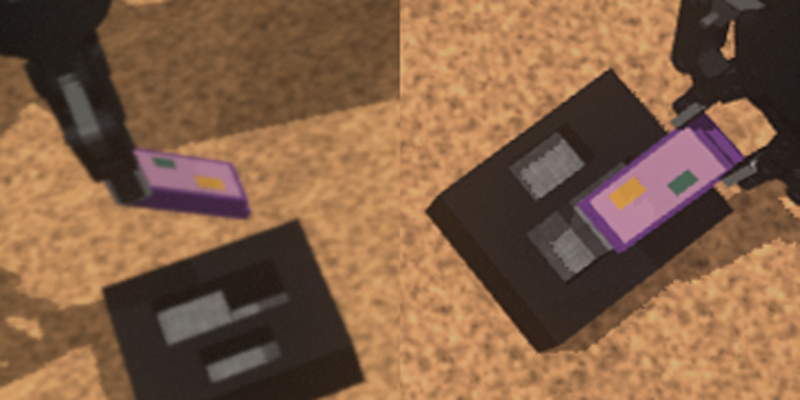

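Both views show the plinth gripped by its raised end, clear of the foam and sloping down toward foam +y. I'll carry it to the cup while tipping the tool 40° to hang it nearly upright.

```bash
python3 -m pendant '[{"dx":0,"dy":0.03,"dz":0.03,"rx":-0.03,"ry":-0.015,"rz":0},{"dx":-0.01,"dy":0.08,"dz":0.06,"rx":-0.07,"ry":-0.034,"rz":0},{"dx":-0.01,"dy":0.15,"dz":0.08,"rx":-0.11,"ry":-0.054,"rz":0},{"dx":-0.02,"dy":0.23,"dz":0.08,"rx":-0.15,"ry":-0.073,"rz":0},{"dx":-0.02,"dy":0.31,"dz":0.08,"rx":-0.19,"ry":-0.093,"rz":0},{"dx":-0.03,"dy":0.39,"dz":0.08,"rx":-0.23,"ry":-0.112,"rz":0},{"dx":-0.03,"dy":0.47,"dz":0.08,"rx":-0.27,"ry":-0.132,"rz":0},{"dx":-0.04,"dy":0.55,"dz":0.08,"rx":-0.31,"ry":-0.151,"rz":0},{"dx":-0.05,"dy":0.63,"dz":0.08,"rx":-0.35,"ry":-0.171,"rz":0},{"dx":-0.06,"dy":0.71,"dz":0.08,"rx":-0.38,"ry":-0.185,"rz":0},{"dx":-0.06,"dy":0.79,"dz":0.08,"rx":-0.4,"ry":-0.195,"rz":0},{"dx":-0.06,"dy":0.86,"dz":0.08,"rx":-0.4,"ry":-0.195,"rz":0},{"dx":-0.06,"dy":0.9,"dz":0.08,"rx":-0.4,"ry":-0.195,"rz":0},{"dx":-0.06,"dy":0.9,"dz":0.08,"rx":-0.4,"ry":-0.195,"rz":0}]'
python3 - <<'E'
from h import *
s=arm.get_state();R=cv2.Rodrigues(s["eef_rot"])[0];print(R[:,2],R[:,1],s["joint_pos"].round(2))
g=s["tcp_pos"]+.003*R[:,2];print((np.array([.5235,.2148,.2])-g)/.3)
E
```

```text
time: 14.83
tcp_pos: [0.5357, 0.008, 0.2385]
eef_rot: [1.321, 2.132, -0.486]
force: [0.4, -1.0, -0.5]
finger_gap: 0.0319
finger_force: 79.7
[ 0.28149959 -0.57751558 -0.76631178] [ 0.89633009  0.44336064 -0.00486894] [ 0.17  0.19 -0.37  0.77 -0.66  1.2 ]
[-0.04350987  0.69522743 -0.12065232]
```

```bash
python3 -m pendant '[{"dx":0,"dy":0.04,"dz":0,"rx":0,"ry":0,"rz":0},{"dx":-0.01,"dy":0.11,"dz":0,"rx":0,"ry":0,"rz":0},{"dx":-0.01,"dy":0.2,"dz":0,"rx":0,"ry":0,"rz":0},{"dx":-0.02,"dy":0.3,"dz":0,"rx":0,"ry":0,"rz":0},{"dx":-0.02,"dy":0.4,"dz":0,"rx":0,"ry":0,"rz":0},{"dx":-0.03,"dy":0.5,"dz":0,"rx":0,"ry":0,"rz":0},{"dx":-0.04,"dy":0.59,"dz":0,"rx":0,"ry":0,"rz":0},{"dx":-0.043,"dy":0.65,"dz":0,"rx":0,"ry":0,"rz":0},{"dx":-0.043,"dy":0.685,"dz":0,"rx":0,"ry":0,"rz":0},{"dx":-0.043,"dy":0.695,"dz":0,"rx":0,"ry":0,"rz":0},{"dx":-0.043,"dy":0.695,"dz":0,"rx":0,"ry":0,"rz":0}]'
python3 -c "
from h import *
a=capture('scene')[50:250,370:570];b=capture('top')[200:400,60:260]
cv2.imwrite('pics/p6.png',cv2.resize(np.hstack([a,b]),(800,400),interpolation=2)[:,:,::-1])"
```

```text
time: 15.75
tcp_pos: [0.5235, 0.2141, 0.2394]
eef_rot: [1.324, 2.129, -0.487]
force: [0.5, 0.1, -2.2]
finger_gap: 0.0323
finger_force: 79.8
```

View pics/p6.png

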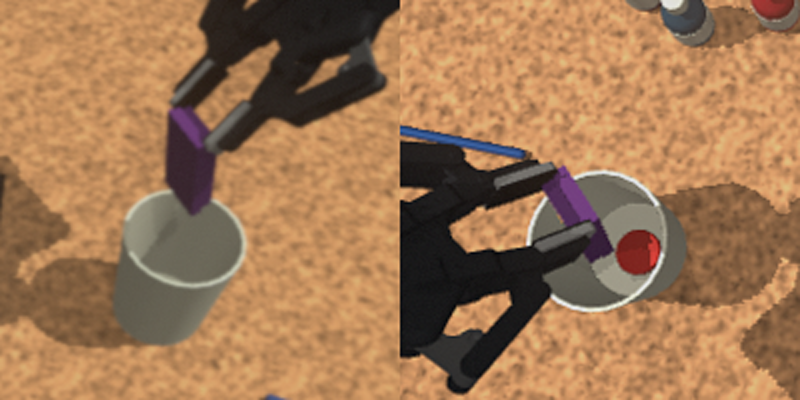

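The plinth hangs nearly upright over the cup (left crop, lower corner at (195,213); right crop, lower end near (600,262)), and the red disc lies in the cup. Checking the lower end's position.

```bash
python3 -c "
from h import *
for z in(.15,.16,.17,.18): print(z,ray('scene',(467.5,156.5),z).round(3),ray('top',(156,331),z).round(3),ray('top',(164.5,327),z).round(3))
print(ray('top',(132.5,290),.25).round(3),ray('top',(145,284),.25).round(3))"
```

```text
0.15 [[0.539 0.221 0.15 ]] [[0.502 0.214 0.15 ]] [[0.505 0.203 0.15 ]]
0.16 [[0.548 0.217 0.16 ]] [[0.501 0.211 0.16 ]] [[0.504 0.2   0.16 ]]
0.17 [[0.556 0.214 0.17 ]] [[0.5   0.208 0.17 ]] [[0.502 0.197 0.17 ]]
0.18 [[0.564 0.21  0.18 ]] [[0.498 0.205 0.18 ]] [[0.501 0.194 0.18 ]]
[[0.538 0.203 0.25 ]] [[0.542 0.189 0.25 ]]
```

```bash
python3 -m pendant '[{"dx":0,"dy":0.03,"dz":0,"rx":0,"ry":0,"rz":0},{"dx":0,"dy":0.033,"dz":-0.04,"rx":0,"ry":0,"rz":0},{"dx":0,"dy":0.033,"dz":-0.09,"rx":0,"ry":0,"rz":0},{"dx":0,"dy":0.033,"dz":-0.14,"rx":0,"ry":0,"rz":0},{"dx":0,"dy":0.033,"dz":-0.19,"rx":0,"ry":0,"rz":0},{"dx":0,"dy":0.033,"dz":-0.24,"rx":0,"ry":0,"rz":0},{"dx":0,"dy":0.033,"dz":-0.29,"rx":0,"ry":0,"rz":0},{"dx":0,"dy":0.033,"dz":-0.33,"rx":0,"ry":0,"rz":0},{"dx":0,"dy":0.033,"dz":-0.36,"rx":0,"ry":0,"rz":0},{"dx":0,"dy":0.033,"dz":-0.37,"rx":0,"ry":0,"rz":0},{"dx":0,"dy":0.033,"dz":-0.37,"rx":0,"ry":0,"rz":0}]'
python3 -c "
from h import *
a=capture('scene')[50:250,370:570];b=capture('top')[200:400,60:260]
cv2.imwrite('pics/p7.png',cv2.resize(np.hstack([a,b]),(800,400),interpolation=2)[:,:,::-1])"
```

```text
time: 16.77
tcp_pos: [0.5232, 0.224, 0.1288]
eef_rot: [1.324, 2.128, -0.487]
force: [-0.0, -0.2, -1.6]
finger_gap: 0.0321
finger_force: 79.8
```

View pics/p7.png

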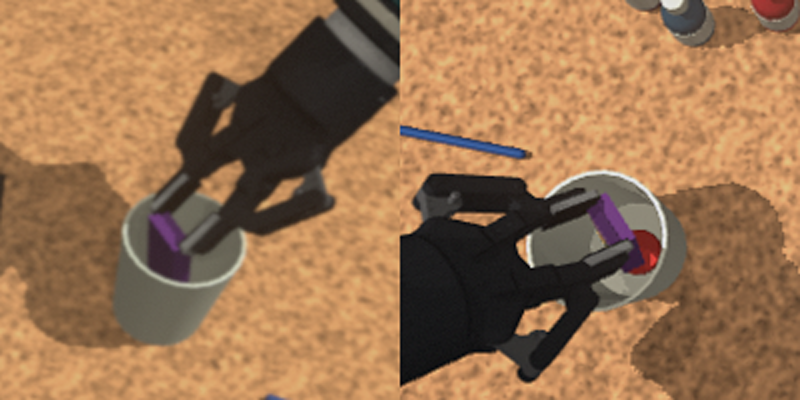

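The plinth is well inside the cup, with no contact force on the wrist. Releasing a little and backing out along the tool axis.

```bash
python3 -m pendant '[{"dx":0,"dy":0,"dz":0,"rx":0,"ry":0,"rz":0},{"dx":0,"dy":0,"dz":0,"rx":0,"ry":0,"rz":0},{"dx":0,"dy":0,"dz":0,"rx":0,"ry":0,"rz":0},{"dx":0,"dy":0,"dz":0,"rx":0,"ry":0,"rz":0},{"dx":0,"dy":0,"dz":0,"rx":0,"ry":0,"rz":0},{"dx":-0.02,"dy":0.04,"dz":0.06,"rx":0,"ry":0,"rz":0},{"dx":-0.05,"dy":0.1,"dz":0.14,"rx":0,"ry":0,"rz":0},{"dx":-0.09,"dy":0.19,"dz":0.26,"rx":0,"ry":0,"rz":0},{"dx":-0.13,"dy":0.27,"dz":0.36,"rx":0,"ry":0,"rz":0},{"dx":-0.15,"dy":0.3,"dz":0.4,"rx":0,"ry":0,"rz":0},{"dx":-0.15,"dy":0.3,"dz":0.4,"rx":0,"ry":0,"rz":0},{"dx":-0.15,"dy":0.3,"dz":0.4,"rx":0,"ry":0,"rz":0}]' 0.5
python3 -c "
from h import *
a=capture('scene')[50:350,250:570];b=capture('top')[120:420,60:380]
cv2.imwrite('pics/p8.png',cv2.resize(np.hstack([a,b]),(800,375),interpolation=2)[:,:,::-1])"
```

```text
time: 17.87
tcp_pos: [0.4784, 0.315, 0.2492]
eef_rot: [1.323, 2.129, -0.484]
force: [0.1, 0.5, -0.3]
finger_gap: 0.0425
finger_force: 0.0
```

View pics/p8.png

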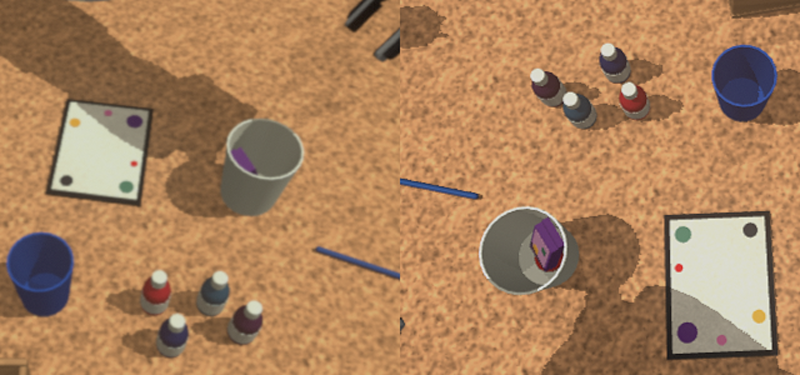

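Both pieces are in the standing white cup (right crop, (545,245)), the bottles and blue cup are upright, and the gripper is clear. Handing in.

```bash
python3 -c "
from bench import arm
print(arm.hand_in())"
```

```text
the job is handed in; nothing more can be done
None
```

The job is handed in: the red base and the purple plinth are both in the standing white cup, and the paint bottles and blue cup were left upright. It took about 18 s of the 58 s allowed; the highest wrist force reading was about 77 N, just after the plinth had tipped.

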